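Lever open a film reel case in the archive store

ROBOT

A 6-joint arm with a two-finger parallel gripper is mounted at the origin on the work surface. World frame = base frame: x ahead of the robot, y to its left, z up, the work surface at z = 0. Lengths are in m, angles in rad, forces in N, time in s.
With the tool pointing down it reaches from about 0.375 to 0.9 m from the base axis. Payload 3.1 kg.
Tool frame: the origin (TCP) lies at the very end of the fingers, on their centre line; the grasp point (between the pads) lies behind it (robot.tcp_to_grasp is the y of the grasp point in the tool frame, in m); y points along the fingers, z is the direction in which the jaws open and shut, and the axes are right-handed (so a half turn about y gives the same grasp; the last joint's range is limited). The gripper opens to 87 mm and grips with 3 to 60 N. Pads are 19 mm wide; open, the fingers measure 117 mm over their backs; the gripper's body (75 mm by 190 mm) begins 51 mm behind the grasp point.
Start: joints at [1.111, 0.527, 1.433, -0, 1.181, -0.178], TCP at [0.173, 0.601, 0.223] pointing down, gripper open.
Joint ranges: [-3.08, 3.08], [-0.75, 2.2], [0.22, 2.44], [-1.43, 4.57], [0, 2.65], [-2.85, 2.85]. Speed limits (rad/s): [2.79, 2.79, 3.14, 3.14, 3.14, 3.14].

INTERFACE

Orientations are given as a unit quaternion [x, y, z, w].
In Python, from rig import robot, optics gives the robot as it stands. The module is installed in compiled form; this text tells all that it offers.
- The arm moves only by the tool carry_out, never from a script. Its argument "series" is a list of rows, each a list of 5 numbers: the shift along the tool's x, y, z in mm, then the turn about the tool's y in rad, then the closure, from 0 (fully open) to 1 (shut). A call has 1 to 12 rows; each row shifts and turns the pose as measured when the row begins, along the tool's axes as they then stand; what a row does not reach is not made up. A row lasts 1/8 s, in which the tool goes at most 62.5 mm and 10.7 degrees, less where a joint would pass 70% of its speed; a pose out of reach is approached as far as the arm can. A call is refused whole if a number of a shift passes 62.5 or a number of a turn 0.188, either way. A call with a gripper value outside its range is refused whole. The fingers move at their own pace and stop on an object; "squeeze" is the grip in N (left out, the last holds). Time passes only in rows, so rows that do not move let the fingers close. It gives the time, the measured TCP pose, the force and the opening at its end, in the units of the state.
- robot.get_obs(): the state, without advancing time (a new reading comes with each control period).
- optics.camera(name): name is "side" or "top" or "wrist"; returns (picture, depth): 480x640x3 uint8, red, green, blue; 480x640 float32, m along the optical axis (not along the pixel's ray), 0 where there is no reading.
- optics.get_calibration(name): a dict with "K" (3x3 intrinsics, pixels), "eye" and "orientation" of the camera in the world. Camera axes: x right, y up, looking along -z (the intrinsics and any distortion apply to the point x, -y, -z); pixel columns grow to the right and rows downward; lengths in m; the calibration is good to about 2 mm. A picture is of the moment at which its call begins: read the wrist's pose just before it. get_calibration takes no time and is no camera call; for the wrist camera it gives the pose at the moment of the call.
- robot.hand_in(): hands the job in, once; it reports no verdict.
Trained networks look in the newest picture that a camera, given by its name, has taken for a name from the list of things; names that differ only in an ending like _2 or _b are one class to them, and where a whole thing is asked for, a point or a joint stands for the part that bears it (a point fixed in the world has none). Each returns a list of dicts, best first, with "p" (0 to 1); they miss things now and then, are a little off and sometimes report something else, mostly with a low value. They report only what shows in the picture. A call takes as long as a camera call. They do not tell look-alikes from the thing itself.
- optics.boxes_of(camera, name): "box" ([left, top, width, height] as shares, 0 to 1, of the picture: columns of its width, rows of its height, round what is visible of it).
The state is a dict: "time": time; "q": joint angles; "joint_velocities": joint speeds; "joint_torque": joint torques, N m; "position": TCP position; "tool_rot": TCP orientation; "ft_force": force on the tool from outside, world axes, zero at the start; "moment": the same for the moment, N m; "grip_width": finger opening in m.
Only numpy, scipy, OpenCV 4.12 (cv2) and the standard library are available. Lean on these libraries where they do the work, as an engineer would, in place of code of your own. Each camera call takes 0.05 s, during which the arm holds its last target.

TASK

Pick the lifter up off its blue pad by the wooden handle, work its thin blade into the slot at the front of the grey reel case, and gently lever the lid up and push it over with the blade until it stands upright on its hinge. Use only the lifter on the case: the gripper must not touch the case or its lid. Then lay the lifter flat back on the blue pad, wholly within it, lid still standing open and the other things on the table left where they are.

Things in the scene. Friction and masses are not known exactly. Their poses are not given: they have to be found in the camera images.
- case: Grey reel case, fixed on a wooden plinth 5 to 40 high. Origin: centre of its underside on the plinth; x from the front (paper label) to the hinge, z up; heights here count from that underside. 180 deep (x) x 240 wide (y) x 60 high. Front face at x = -90; its wall is 52 high: an open slot 8 high (52 to 60) under the lid along the whole front. Hinge line along y at x = +90, height 60.
- lid (a joint): Lid angle, rad: 0 shut, grows as the front edge rises, 1.57 upright, stop at 1.75; starts at 0 to 0.03. Dark grey plate 180 x 240 x 6 (0.2 kg), steel corners, yellow square; flush with the case's front and sides, underside 60 above the case's underside when shut. The stiff hinge holds it at any angle; lifting takes about 3 N at the front edge.
- lid_edge (a point): Middle of the lower front edge of the lid (moves with the lid), 180 from the hinge line.
- slot (a point): Middle of the mouth of the slot at the case's front face, 56 above the case's underside.
- lifter: Lifter, 80 g: wooden handle 110 x 18 wide x 18 high, brass ferrule, flat steel blade 110 x 20 wide x 2 thick, its mid-plane 9 above the handle's underside. Origin: centre of the handle's underside; x towards the blade tip, z up. Handle x -55 to +55, blade +55 to +165; centre of mass near x = +40. Lies flat on the pad, blade level, pointing roughly at the case.
- lifter_tip (a point): Middle of the blade's tip edge: x = +165, 9 above the handle's underside.
- lifter_end (a point): Middle of the handle's butt end: x = -55, 9 above its underside.
- pad: Blue pad fixed to the table, 280 (x) x 100 (y) x 4 thick. Origin: centre of its underside; x along its length.
- loupe: Bystander: black loupe, 48 across, 45 high. Origin under its centre.
- weight: Bystander: brass weight, 60 across, 62 high. Origin under its centre.
- tin: Bystander: flat round aluminium tin, 100 across, 28 high. Origin under its centre.
- brush: Bystander: flat brush with a wooden handle, about 200 long, lying down. Origin under its middle.
- ruler: Bystander: steel ruler 200 x 28 x 4, lying flat behind the hinge side of the case. Origin under its centre.
Mind the look-alikes: they are no part of the job. What is meant by the lifter is not orange, and is the larger of those in its own colour.

How it is judged:
By the outcome, as a careful person would: the job done as asked, in the order asked, and still so for the second after the job is handed in, with the robot touching nothing.
It also fails if it takes over 45 s, if anything falls off the work surface, if the arm or the gripper's body presses on something with over 40 N, if the wrist force passes 120 N, or if a joint passes its speed limit or range.

## Working session

There is one attempt and no reset: what is moved stays moved. The work goes in short steps, Python scripts to look and compute and a tool call to move; the robot and the scene stay as the last step left them, time stands still between calls to the robot, and variables do not carry over. Pictures are saved under pics/ and viewed, and the job is handed in when it is done.

Besides the shell and the picture viewer there is one more tool, called after ">>>" in YAML: its name, and indented under it one key for each argument. carry_out: Moves the arm, as the interface text tells. Its arguments: {"type":"object","properties":{"series":{"type":"array"},"squeeze":{"type":"number"}},"required":["series"]}

```bash
mkdir -p pics; ls; python3 - <<'E'
from rig import robot, optics
import cv2
o=robot.get_obs(); print(o); print(robot.tcp_to_grasp)
for n in ("top","side","wrist"):
    c=optics.get_calibration(n); print(n,c)
    p,d=optics.camera(n); cv2.imwrite(f"pics/a_{n}.png",p[:,:,::-1])
    import numpy as np; np.save(f"a_{n}_d.npy",d); 
E
```

```text
pics
{'time': 0.0, 'q': array([ 1.11150104e+00,  5.28453733e-01,  1.43390619e+00, -3.33559780e-05,
        1.18139333e+00, -1.78502671e-01]), 'joint_velocities': array([ 0.00039277, -0.00014587,  0.00125514, -0.00077429,  0.00085418,
        0.00098682]), 'joint_torque': array([ 2.28512454e-04, -4.40047252e+01, -1.76592779e+01,  6.33102749e-02,
        5.83349273e-02, -1.72621135e-04]), 'position': array([0.17284922, 0.59985713, 0.22157804]), 'tool_rot': array([ 0.7008783 , -0.099174  ,  0.09871572, -0.69942072]), 'ft_force': array([0.44291895, 0.98956836, 0.9454862 ]), 'moment': array([-0.03263622, -0.04456712,  0.00838025]), 'grip_width': 0.08698652036911034}
-0.0187
top {'K': array([[496.8932875 ,   0.        , 320.28763264],
       [  0.        , 496.8932875 , 230.72911751],
       [  0.        ,   0.        ,   1.        ]]), 'eye': array([ 0.34325977, -0.01801155,  1.24295267]), 'orientation': array([-0.06169846,  0.0440025 ,  0.70596706, -0.70417866])}
side {'K': array([[495.01261359,   0.        , 321.27136196],
       [  0.        , 495.01261359, 238.34034696],
       [  0.        ,   0.        ,   1.        ]]), 'eye': array([ 0.19818107, -0.88475537,  0.72564541]), 'orientation': array([ 0.4568187 , -0.08320195, -0.13590078,  0.87517146])}
wrist {'K': array([[422.5052919 ,   0.        , 313.26516147],
       [  0.        , 422.5052919 , 232.30935326],
       [  0.        ,   0.        ,   1.        ]]), 'eye': array([0.10168807, 0.6206735 , 0.3837009 ]), 'orientation': array([-0.11184998, -0.08290027,  0.59514443,  0.79146714])}
```

View pics/a_top.png

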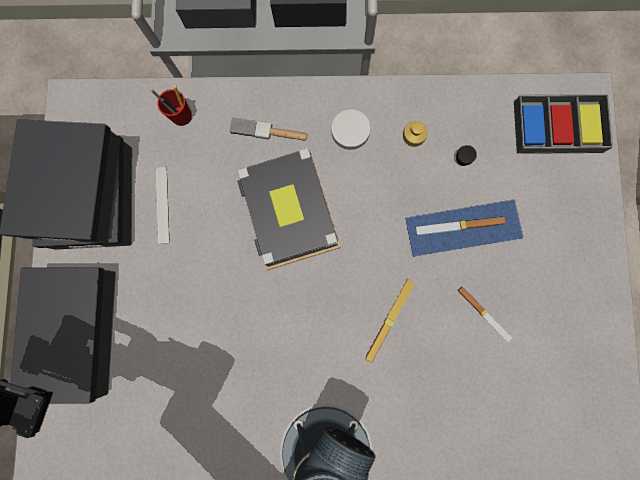

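View pics/a_side.png

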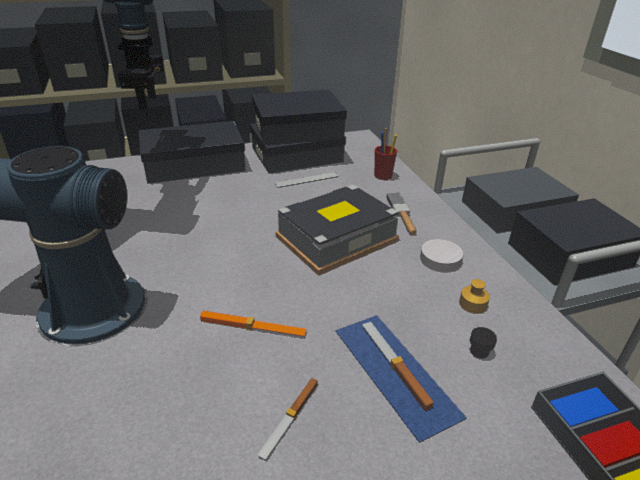

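View pics/a_wrist.png

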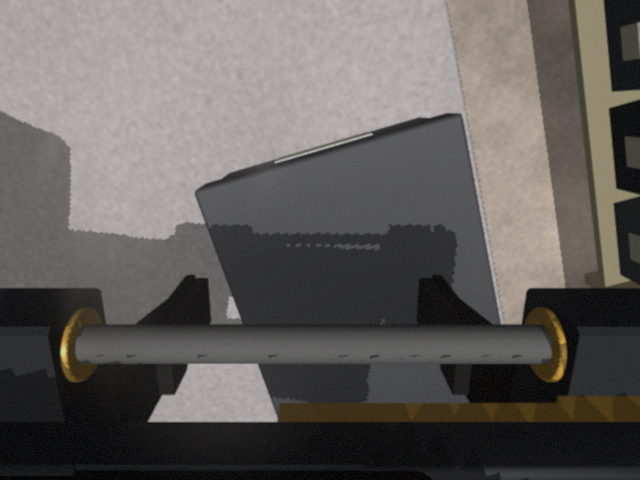

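The top view shows the lifter on the blue pad, blade tip at about (417,230) and handle end at (505,221). The smaller look-alike is near (485,315) and the orange one near (390,320). The case is centred near (290,208), with its front towards the pad. Next I'll measure these in world coordinates.

```bash
cat > h.py <<'E'
import numpy as np, cv2
from scipy.spatial.transform import Rotation as R
from rig import robot, optics
def pts(cal,d):
    K=cal["K"]; v,u=np.mgrid[0:480,0:640]
    X=(u-K[0,2])/K[0,0]*d; Y=-(v-K[1,2])/K[1,1]*d
    P=np.stack([X,Y,-d],-1); return P@R.from_quat(cal["orientation"]).as_matrix().T+cal["eye"]
def proj(cal,p):
    p=np.atleast_2d(p); c=(p-cal["eye"])@R.from_quat(cal["orientation"]).as_matrix()
    K=cal["K"]; return np.stack([K[0,0]*c[:,0]/-c[:,2]+K[0,2],K[1,1]*-c[:,1]/-c[:,2]+K[1,2]],-1)
def ray(cal,uv,z):
    K=cal["K"]; uv=np.atleast_2d(uv).astype(float)
    d=np.stack([(uv[:,0]-K[0,2])/K[0,0],-(uv[:,1]-K[1,2])/K[1,1],-np.ones(len(uv))],-1)@R.from_quat(cal["orientation"]).as_matrix().T
    return cal["eye"]+d*((z-cal["eye"][2])/d[:,2])[:,None]
def snap(name,fn=None):
    cal=optics.get_calibration(name); p,d=optics.camera(name)
    if fn: cv2.imwrite(f"pics/{fn}.png",p[:,:,::-1])
    return cal,p,d
def rect(xy):
    r=cv2.minAreaRect(xy.astype(np.float32)); b=cv2.boxPoints(r); return r,b
E
python3 - <<'E'
from h import *
np.set_printoptions(precision=4,suppress=True)
for n in ("top","side"):
    cal=optics.get_calibration(n); im=cv2.imread(f"pics/a_{n}.png"); d=np.load(f"a_{n}_d.npy"); P=pts(cal,d)
    print(n)
    hsv=cv2.cvtColor(im,cv2.COLOR_BGR2HSV); h,s,v=cv2.split(hsv)
    # table height
    ok=(d>0)
    reg=ok&(np.abs(P[...,0]-.35)<.05)&(np.abs(P[...,1]+.1)<.05); print("table z",np.median(P[reg][:,2]),P[reg][:,2].std())
    reg=ok&(np.abs(P[...,0]-.5)<.15)&(P[...,1]<-.1)&(P[...,1]>-.5)
    blue=reg&(h>100)&(h<125)&(s>90); 
    print("pad z",np.median(P[blue][:,2]),blue.sum())
    xy=P[blue][:,:2]; r,b=rect(xy); print("pad rect",r,b.tolist())
    m=np.zeros((480,640),np.uint8); cv2.fillConvexPoly(m,cv2.convexHull(np.argwhere(blue)[:,::-1].astype(np.int32)),1)
    lif=(m>0)&~((h>95)&(h<130)&(s>70)); n_,lab,st,ce=cv2.connectedComponentsWithStats(lif.astype(np.uint8)); i=1+np.argmax(st[1:,4]); L=lab==i; 
    brown=L&(s>110)&(h<20); white=L&(s<60)
    print("lifter px",L.sum(),"z",np.percentile(P[L][:,2],[5,50,95]),"handle z",np.median(P[brown][:,2]),"blade z",np.median(P[white][:,2]))
    for q,z,nm in((brown,.022,'handle'),(white,.014,'blade'),(L,.018,'all')):
        uv=np.argwhere(q)[:,::-1]; r,b=rect(ray(cal,uv,z)[:,:2]); print(nm,r,b.tolist())
    # case lid
    lid=ok&(P[...,2]>.06)&(P[...,0]>.35)&(P[...,0]<.75)&(P[...,1]>-.1)&(P[...,1]<.25)
    print("lid z",np.percentile(P[lid][:,2],[5,25,50,75,95]),lid.sum())
    Q=P[lid]; A=np.c_[Q[:,:2],np.ones(len(Q))]; sel=Q[:,2]>np.median(Q[:,2])-.01
    c=np.linalg.lstsq(A[sel],Q[sel][:,2],rcond=None)[0]; print("plane",c)
    top=lid&(P[...,2]>np.median(Q[:,2])-.012); print(rect(P[top][:,:2]))
E
```

```text
top
table z -0.0009495193061130891 0.002913506708593605
pad z 0.0029026529533098255 3442
pad rect ((0.5368166565895081, -0.34671637415885925), (0.0980772078037262, 0.2787818908691406), 9.46915054321289) [[0.4655141234397888, -0.2172923982143402], [0.5113783478736877, -0.4922756850719452], [0.6081191897392273, -0.4761403501033783], [0.5622549653053284, -0.20115706324577332]]
lifter px 775 z [0.0034 0.0153 0.0239] handle z 0.02065739352276874 blade z 0.012448073054425524
handle ((0.5471994876861572, -0.39445769786834717), (0.0180080346763134, 0.09622526913881302), 6.672013759613037) [[0.5326664447784424, -0.3477170467376709], [0.5438464879989624, -0.443290650844574], [0.5617325305938721, -0.44119834899902344], [0.550552487373352, -0.34562474489212036]]
blade ((0.5416960120201111, -0.3352994918823242), (0.023248104378581047, 0.22398848831653595), 7.26629114151001) [[0.5160001516342163, -0.22567488253116608], [0.5443304777145386, -0.4478645324707031], [0.5673918724060059, -0.44492411613464355], [0.5390615463256836, -0.2227344512939453]]
all ((0.5410451292991638, -0.3342609405517578), (0.
[... 1500 characters left out ...]
728076935], [0.5671145915985107, -0.44666197896003723], [0.5468838214874268, -0.22211012244224548]]
all ((0.539951503276825, -0.33883368968963623), (0.03018353506922722, 0.22419409453868866), 5.148087978363037) [[0.5148621201515198, -0.2285430133342743], [0.5349791646003723, -0.45183274149894714], [0.5650408864021301, -0.44912436604499817], [0.5449238419532776, -0.22583463788032532]]
lid z [0.0652 0.083  0.0849 0.0863 0.0881] 4453
plane [ 0.0099 -0.0206  0.0811]
(((0.5794939398765564, 0.09403650462627411), (0.2444608211517334, 0.19005361199378967), 17.041902542114258), array([[ 0.4348,  0.1491],
       [ 0.4905, -0.0326],
       [ 0.7242,  0.039 ],
       [ 0.6685,  0.2207]], dtype=float32))
```

```bash
python3 - <<'E'
import cv2
im=cv2.imread("pics/a_top.png"); cv2.imwrite("pics/a_topz1.png",cv2.resize(im[130:290,220:380],None,fx=4.5/1.2,fy=4.5/1.2,interpolation=cv2.INTER_CUBIC))
cv2.imwrite("pics/a_topz2.png",cv2.resize(im[190:270,400:530],None,fx=6,fy=6,interpolation=cv2.INTER_CUBIC))
im=cv2.imread("pics/a_side.png"); cv2.imwrite("pics/a_sidez.png",cv2.resize(im[170:280,260:420],None,fx=5,fy=5,interpolation=cv2.INTER_CUBIC))
E
```

```text
(no output)
```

View pics/a_topz1.png

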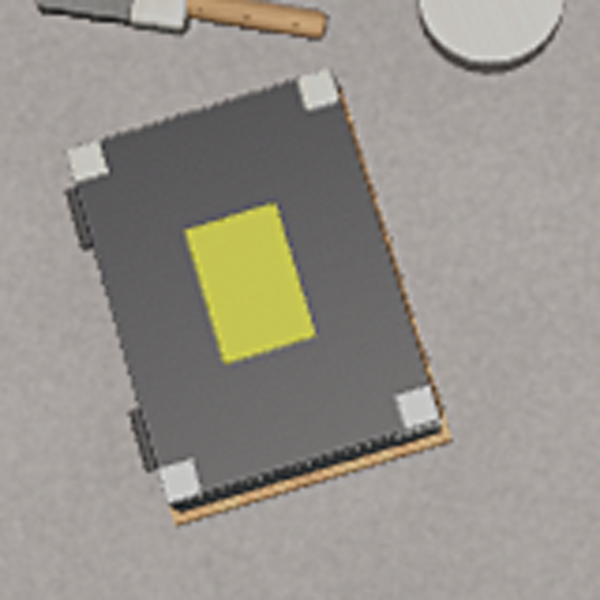

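View pics/a_topz2.png

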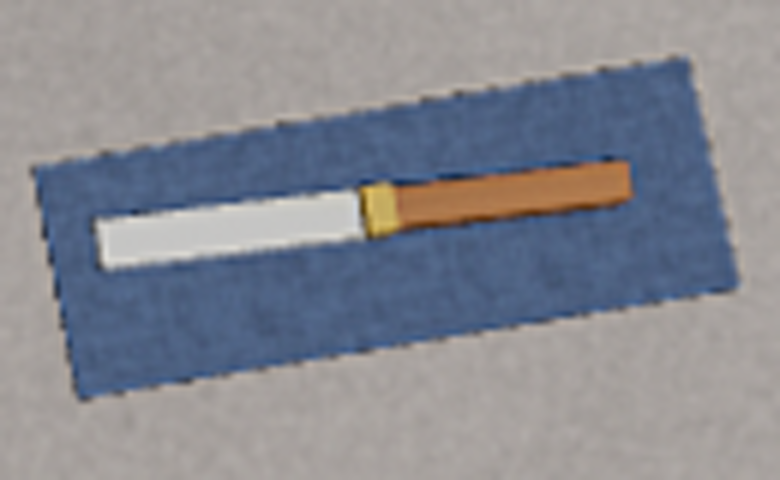

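View pics/a_sidez.png

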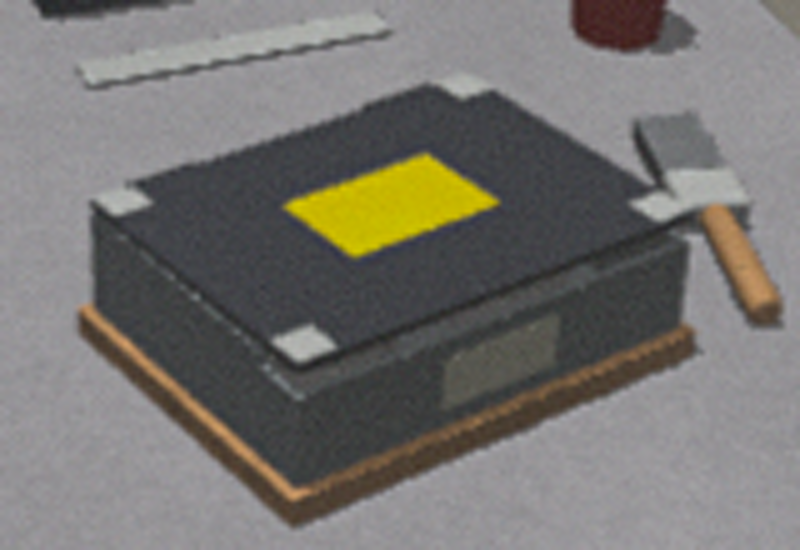

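```bash
cat >> h.py <<'E'
def plan(target, yawx=None):
    """shift in tool axes (mm) and turn (rad) from the pose now to target TCP (world), tool x yaw"""
    o=robot.get_obs(); M=R.from_quat(o["tool_rot"]).as_matrix(); p=o["position"]
    s=M.T@(np.array(target)-p)*1000
    cy=np.arctan2(M[1,0],M[0,0])
    t=None
    if yawx is not None:
        dy=(np.radians(yawx)-cy+np.pi)%(2*np.pi)-np.pi; t=-dy  # tool y is down
    print("now",p.round(4),"yawx",np.degrees(cy).round(2),"tooly",M[:,1].round(3),"f",o["ft_force"].round(1),"w",round(o["grip_width"],4),"t",round(o["time"],2),"q6",o["q"][5].round(3))
    print("shift",s.round(1),"turn",t)
    return s,t
E
python3 - <<'E'
from h import *
np.set_printoptions(precision=4,suppress=True)
o=robot.get_obs(); M=R.from_quat(o["tool_rot"]).as_matrix(); print(M)
cal=optics.get_calibration("top")
f=ray(cal,[[309.6,148.7],[336.8,242.8]],.0885)[:,:2]; b=ray(cal,[[238.3,171.3],[265.5,265.0]],.084)[:,:2]
print("front",f,"len",np.linalg.norm(f[0]-f[1]),"hinge",b,np.linalg.norm(b[0]-b[1]))
print("centre",(f.mean(0)+b.mean(0))/2, "depth",np.linalg.norm(f.mean(0)-b.mean(0)))
d=f[0]-f[1]; print("yaw front edge", np.degrees(np.arctan2(d[1],d[0]))); d=b.mean(0)-f.mean(0); print("yaw x",np.degrees(np.arctan2(d[1],d[0])))
print(optics.boxes_of("top","lifter")[:4]); print(optics.boxes_of("top","case")[:2])
# side-cam, plinth top / front wall depth points
cal=optics.get_calibration("side"); P=pts(cal,np.load("a_side_d.npy"))
for u,v in [(352,216),(350,235),(330,258),(365,240),(319,249),(320,244)]: print((u,v),P[v,u])
E
```

```text
[[ 0.9608 -0.0008  0.2771]
 [-0.2771 -0.0016  0.9608]
 [-0.0003 -1.     -0.0017]]
front [[ 0.7175  0.0366]
 [ 0.4886 -0.0277]] len 0.2377659971475477 hinge [[0.664  0.2088]
 [0.4375 0.1394]] 0.23690038252427115
centre [0.5769 0.0893] depth 0.1776039741737147
yaw front edge 15.685535799628584
yaw x 107.15399333556188
[{'box': [0.5722, 0.5829, 0.0756, 0.1729], 'p': 0.96}, {'box': [0.7172, 0.591, 0.0808, 0.1235], 'p': 0.63}, {'box': [0.6527, 0.4525, 0.1322, 0.0321], 'p': 0.62}]
[{'box': [0.3764, 0.3146, 0.1606, 0.2531], 'p': 0.72}]
(352, 216) [0.6027 0.0569 0.0871]
(350, 235) [0.6045 0.0655 0.0252]
(330, 258) [ 0.5218 -0.0185  0.0312]
(365, 240) [0.622  0.0123 0.0419]
(319, 249) [ 0.4911 -0.0273  0.0696]
(320, 244) [ 0.4921 -0.0308  0.0856]
```

```bash
cat >> h.py <<'E'
def rows(wps, step=50., tstep=0.16, clo=0):
    """wps: list of (x,y,z,yawx_deg). Print rows with axes turning along the way"""
    o=robot.get_obs(); M=R.from_quat(o["tool_rot"]).as_matrix(); p=o["position"]*1000.; cy=np.arctan2(M[1,0],M[0,0])
    print("now",(p/1000).round(4),"yawx",np.degrees(cy).round(2),"tooly",M[:,1].round(3),"f",o["ft_force"].round(1),"m",o["moment"].round(2),"w",round(o["grip_width"],4),"t",round(o["time"],2),"q",o["q"].round(2))
    out=[]
    for w in wps:
        q=np.array(w[:3])*1000.; ty=np.radians(w[3]); dy=(ty-cy+np.pi)%(2*np.pi)-np.pi
        n=max(1,int(np.ceil(max(np.linalg.norm(q-p)/step,abs(dy)/tstep))))
        for i in range(n):
            a=cy+dy*i/n; d=(q-p)/n; c,s=np.cos(a),np.sin(a)
            out.append([round(c*d[0]+s*d[1],1),round(-d[2],1),round(-s*d[0]+c*d[1],1),round(-dy/n,3),clo])
        p,cy=q,ty
    print(len(out)); print(out)
E
python3 - <<'E'
from h import *
rows([(.45,.40,.25,-16),(.60,0,.25,-40),(.544,-.361,.14,-82.9)])
E
```

```text
now [0.173  0.6002 0.2221] yawx -16.09 tooly [-0.    -0.001 -1.   ] f [-0.7  0.2 -0.3] m [ 0.03 -0.04 -0.01] w 0.0868 t 0.25 q [ 1.11  0.53  1.43  0.    1.18 -0.18]
24
[[np.float64(45.9), np.float64(-4.0), np.float64(-16.5), np.float64(-0.0), 0], [np.float64(45.9), np.float64(-4.0), np.float64(-16.5), np.float64(-0.0), 0], [np.float64(45.9), np.float64(-4.0), np.float64(-16.5), np.float64(-0.0), 0], [np.float64(45.9), np.float64(-4.0), np.float64(-16.5), np.float64(-0.0), 0], [np.float64(45.9), np.float64(-4.0), np.float64(-16.6), np.float64(-0.0), 0], [np.float64(45.9), np.float64(-4.0), np.float64(-16.6), np.float64(-0.0), 0], [np.float64(45.9), np.float64(-4.0), np.float64(-16.6), np.float64(-0.0), 0], [np.float64(28.3), np.float64(-0.0), np.float64(-38.1), np.float64(0.047), 0], [np.float64(30.0), np.float64(-0.0), np.float64(-36.8), np.float64(0.047), 0], [np.float64(31.7), np.float64(-0.0), np.float64(-35.3), np.float64(0.047), 0], [np.float64(33.3), np.float64(-0.0), np.float64(-33.8), np.float64(0.047), 0], [np.float64(34.8), np.float64(-0.0), np.float64(-32.2), np.float64(0.
[... 257 characters left out ...]
4(40.2), np.float64(-0.0), np.float64(-25.2), np.float64(0.047), 0], [np.float64(23.6), np.float64(13.8), np.float64(-39.1), np.float64(0.094), 0], [np.float64(27.2), np.float64(13.8), np.float64(-36.7), np.float64(0.094), 0], [np.float64(30.5), np.float64(13.8), np.float64(-34.0), np.float64(0.094), 0], [np.float64(33.5), np.float64(13.8), np.float64(-31.0), np.float64(0.094), 0], [np.float64(36.3), np.float64(13.8), np.float64(-27.7), np.float64(0.094), 0], [np.float64(38.7), np.float64(13.8), np.float64(-24.2), np.float64(0.094), 0], [np.float64(40.8), np.float64(13.8), np.float64(-20.5), np.float64(0.094), 0], [np.float64(42.6), np.float64(13.8), np.float64(-16.6), np.float64(0.094), 0]]
```

>>> carry_out:
  series:
    - [46,-4,-16.5,0,0]
    - [46,-4,-16.5,0,0]
    - [46,-4,-16.5,0,0]
    - [46,-4,-16.5,0,0]
    - [46,-4,-16.5,0,0]
    - [46,-4,-16.5,0,0]
    - [46,-4,-16.5,0,0]
    - [28,0,-38,0.047,0]
    - [30,0,-37,0.047,0]
    - [32,0,-35,0.047,0]
    - [33,0,-34,0.047,0]
    - [35,0,-32,0.047,0]

```text
time: 1.75
position: [0.5445, 0.169, 0.2497]
tool_rot: [-0.683, 0.18, -0.181, 0.684]
ft_force: [0.7, 0.9, 0.5]
grip_width: 0.0868
```

```bash
python3 - <<'E'
from h import *
np.set_printoptions(legacy='1.25')
rows([(.60,0,.25,-40),(.544,-.361,.14,-82.9)])
E
```

```text
now [0.5445 0.169  0.2497] yawx -29.55 tooly [ 0.002  0.001 -1.   ] f [0.7 0.9 0.5] m [-0.01 -0.    0.08] w 0.0868 t 1.75 q [ 0.1   0.42  1.54  0.    1.17 -0.95]
12
[[32.9, -0.1, -29.9, 0.046, 0], [34.2, -0.1, -28.4, 0.046, 0], [35.5, -0.1, -26.8, 0.046, 0], [36.7, -0.1, -25.2, 0.046, 0], [23.6, 13.8, -39.1, 0.094, 0], [27.2, 13.8, -36.7, 0.094, 0], [30.5, 13.8, -34.0, 0.094, 0], [33.5, 13.8, -31.0, 0.094, 0], [36.3, 13.8, -27.7, 0.094, 0], [38.7, 13.8, -24.2, 0.094, 0], [40.8, 13.8, -20.5, 0.094, 0], [42.6, 13.8, -16.6, 0.094, 0]]
```

>>> carry_out:
  series:
    - [33,0,-30,0.046,0]
    - [34,0,-28.5,0.046,0]
    - [35.5,0,-27,0.046,0]
    - [36.5,0,-25,0.046,0]
    - [23.5,14,-39,0.094,0]
    - [27,14,-36.5,0.094,0]
    - [30.5,14,-34,0.094,0]
    - [33.5,14,-31,0.094,0]
    - [36.5,14,-27.5,0.094,0]
    - [38.5,14,-24,0.094,0]
    - [41,14,-20.5,0.094,0]
    - [42.5,14,-16.5,0.094,0]

```text
time: 3.25
position: [0.5385, -0.378, 0.1345]
tool_rot: [-0.519, 0.476, -0.48, 0.523]
ft_force: [0.4, 0.1, -0.1]
grip_width: 0.0867
```

```bash
python3 - <<'E'
from h import *
np.set_printoptions(legacy='1.25')
rows([(.544,-.361,.007,-82.9)])
cal,p,d=snap("wrist","b_wrist"); np.savez("b_w.npz",p=p,d=d,eye=cal["eye"],ori=cal["orientation"])
P=pts(cal,d); 
hsv=cv2.cvtColor(p,cv2.COLOR_RGB2HSV); h,s,v=cv2.split(hsv)
for nm,q,z in (("brown",(h<18)&(s>110)&(d>0)&(P[...,2]>.012)&(P[...,2]<.03),.022),("white",(s<40)&(d>0)&(P[...,2]>.008)&(P[...,2]<.03),.014)):
    print(nm,q.sum(),np.median(P[q][:,2]) if q.sum() else None)
    if q.sum()>50:
        n_,lab,st,ce=cv2.connectedComponentsWithStats(q.astype(np.uint8)); i=1+np.argmax(st[1:,4]); uv=np.argwhere(lab==i)[:,::-1]; print(rect(ray(cal,uv,z)[:,:2]))
E
```

```text
now [ 0.5385 -0.378   0.1345] yawx -85.02 tooly [ 0.009  0.    -1.   ] f [ 0.4  0.1 -0.1] m [-0.14 -0.02  0.  ] w 0.0867 t 3.25 q [-0.78  0.67  1.43  0.01  1.04 -0.87]
3
[[-5.5, 42.5, 2.3, -0.012, 0], [-5.5, 42.5, 2.4, -0.012, 0], [-5.4, 42.5, 2.4, -0.012, 0]]
brown 5337 0.021068227984774868
(((0.5498600006103516, -0.3950310945510864), (0.017228832468390465, 0.09735200554132462), 6.996640682220459), array([[ 0.5353804 , -0.3477669 ],
       [ 0.547239  , -0.44439396],
       [ 0.5643396 , -0.44229528],
       [ 0.552481  , -0.34566823]], dtype=float32))
white 5324 0.01387788901714787
(((0.5375873446464539, -0.2868489623069763), (0.019980765879154205, 0.09670378267765045), 6.597815036773682), array([[ 0.52210754, -0.23996519],
       [ 0.5332187 , -0.33602852],
       [ 0.55306715, -0.33373272],
       [ 0.541956  , -0.23766941]], dtype=float32))
```

View pics/b_wrist.png

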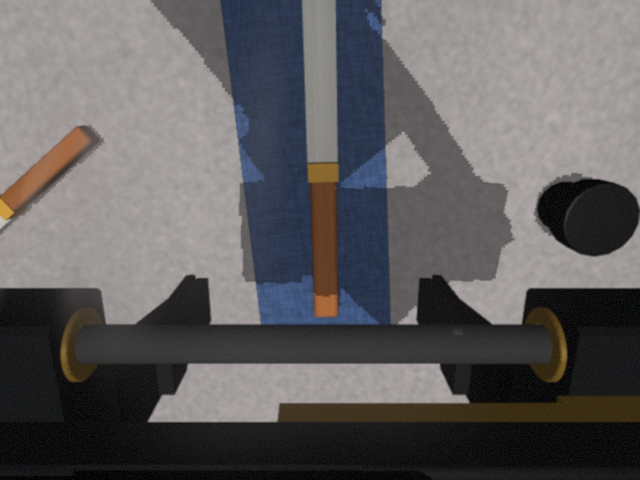

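```bash
python3 - <<'E'
from h import *
np.set_printoptions(legacy='1.25')
rows([(.5447,-.361,.05,-83),(.5447,-.361,.0075,-83)])
E
```

```text
now [ 0.5368 -0.3847  0.1326] yawx -85.36 tooly [ 0.008 -0.005 -1.   ] f [-0.9 -4.3 -1.4] m [-0.31 -0.02  0.01] w 0.087 t 3.3 q [-0.79  0.67  1.42  0.    1.04 -0.87]
3
[[-11.5, 41.3, 4.9, -0.021, 0], [-11.4, 41.3, 5.1, -0.021, 0], [0.0, 42.5, 0.0, -0.0, 0]]
```

>>> carry_out:
  series:
    - [-11.5,40,5,-0.02,0]
    - [-11.5,40,5,-0.02,0]
    - [0,0,0,0,0]

```text
time: 3.68
position: [0.5449, -0.3646, 0.0504]
tool_rot: [-0.528, 0.466, -0.473, 0.529]
ft_force: [0.2, -0.0, -0.5]
grip_width: 0.087
```

```bash
python3 - <<'E'
from h import *
np.set_printoptions(legacy='1.25')
rows([(.5447,-.361,.0075,-83)])
E
```

```text
now [ 0.5449 -0.3646  0.0504] yawx -83.27 tooly [ 0.009 -0.006 -1.   ] f [ 0.2 -0.  -0.5] m [-0.07  0.06 -0.02] w 0.087 t 3.67 q [-0.76  0.78  1.48  0.    0.87 -0.88]
1
[[-3.6, 42.9, 0.2, -0.005, 0]]
```

>>> carry_out:
  series:
    - [-2,21,0,0,0]
    - [-2,20,0,0,0]
    - [0,0,0,0,0]

```text
time: 4.05
position: [0.5474, -0.3634, 0.0123]
tool_rot: [-0.528, 0.463, -0.476, 0.529]
ft_force: [0.1, -0.2, -0.1]
grip_width: 0.0868
```

```bash
python3 - <<'E'
from h import *
np.set_printoptions(legacy='1.25')
rows([(.5447,-.361,.0075,-83)])
E
```

```text
now [ 0.5474 -0.3634  0.0123] yawx -83.25 tooly [ 0.014 -0.011 -1.   ] f [ 0.1 -0.2 -0.1] m [-0.14  0.05  0.02] w 0.0868 t 4.05 q [-0.76  0.83  1.49  0.    0.8  -0.88]
1
[[-2.7, 4.8, -2.3, -0.004, 0]]
```

>>> carry_out:
  series:
    - [-2,4,-2.5,0,0]
    - [0,0,0,0,0]
    - [0,0,0,0,0.7]
    - [0,0,0,0,1]
    - [0,0,0,0,1]
  squeeze: 60

```text
time: 4.68
position: [0.5464, -0.3638, 0.0116]
tool_rot: [-0.528, 0.461, -0.478, 0.529]
ft_force: [-0.5, -0.3, 0.3]
grip_width: 0.0646
```

```bash
python3 - <<'E'
from h import *
np.set_printoptions(legacy='1.25')
rows([(.5447,-.361,.0075,-83)])
E
```

```text
now [ 0.5464 -0.3638  0.0116] yawx -83.26 tooly [ 0.018 -0.016 -1.   ] f [-0.5 -0.3  0.3] m [-0.11  0.09  0.01] w 0.0646 t 4.67 q [-0.76  0.83  1.5   0.    0.78 -0.88]
1
[[-3.0, 4.1, -1.3, -0.005, 0]]
```

>>> carry_out:
  series:
    - [-2,5,-1,0,1]
    - [0,0,0,0,1]

```text
time: 4.92
position: [0.5451, -0.3618, 0.0062]
tool_rot: [-0.528, 0.461, -0.478, 0.529]
ft_force: [-0.4, -0.6, -0.2]
grip_width: 0.0448
```

```bash
python3 - <<'E'
from h import *
np.set_printoptions(legacy='1.25')
o=robot.get_obs(); print(o['q'].round(4),o['joint_velocities'].round(4),o['joint_torque'].round(2))
rows([(.5447,-.361,.0075,-83)])
E
```

```text
[-0.757   0.8388  1.5071  0.0016  0.7717 -0.8758] [-0.0008 -0.0064 -0.0122 -0.0004 -0.0037  0.0001] [-4.000e-02 -5.012e+01 -1.123e+01  2.000e-02 -3.000e-02  0.000e+00]
now [ 0.5451 -0.3618  0.0062] yawx -83.26 tooly [ 0.018 -0.016 -1.   ] f [-0.4 -0.6 -0.2] m [-0.09  0.07  0.01] w 0.0448 t 4.92 q [-0.76  0.84  1.51  0.    0.77 -0.88]
1
[[-0.8, -1.3, -0.3, -0.005, 0]]
```

>>> carry_out:
  series:
    - [0,-1,0,0,1]
    - [0,0,0,0,1]
    - [0,0,0,0,1]
    - [0,0,0,0,1]
  squeeze: 60

```text
time: 5.42
position: [0.5451, -0.3617, 0.0072]
tool_rot: [-0.528, 0.461, -0.478, 0.529]
ft_force: [-0.1, 0.6, -1.6]
grip_width: 0.0172
```

```bash
python3 - <<'E'
from h import *
np.set_printoptions(legacy='1.25')
o=robot.get_obs(); print(o['q'].round(4),o['joint_velocities'].round(4),o['joint_torque'].round(2))
rows([(.5447,-.361,.0075,-83)])
E
```

```text
[-0.7569  0.8374  1.5069  0.0016  0.7734 -0.8758] [ 0.0001  0.0002  0.0006  0.0008  0.0004 -0.0003] [-1.000e-02 -5.022e+01 -1.124e+01  2.000e-02 -0.000e+00  0.000e+00]
now [ 0.5451 -0.3617  0.0072] yawx -83.26 tooly [ 0.018 -0.016 -1.   ] f [-0.1  0.6 -1.6] m [-0.09  0.07  0.01] w 0.0172 t 5.42 q [-0.76  0.84  1.51  0.    0.77 -0.88]
1
[[-0.8, -0.3, -0.3, -0.005, 0]]
```

>>> carry_out:
  series:
    - [0,-10,0,0,1]
    - [0,-20,0,0,1]
    - [0,-20,0,0,1]
    - [0,-20,0,0,1]
    - [0,-15,0,0,1]
    - [0,0,0,0,1]

```text
time: 6.18
position: [0.5444, -0.3612, 0.1009]
tool_rot: [-0.528, 0.459, -0.48, 0.529]
ft_force: [-0.7, -0.7, -0.6]
grip_width: 0.0173
```

```bash
cat >> h.py <<'E'
# grasp record: tool pose when gripped, tip and lifter axes then
def grasp():
    p=np.array([.5451,-.3617,.0072]); q=np.array([-0.528,0.461,-0.478,0.529]); M=R.from_quat(q).as_matrix()
    u=np.array([np.cos(np.radians(96.74)),np.sin(np.radians(96.74)),0]); tip=np.array([.5289,-.225,.013])
    return M.T@(tip-p), M.T@u
def tipnow(o=None):
    o=o or robot.get_obs(); M=R.from_quat(o["tool_rot"]).as_matrix(); t,u=grasp()
    return o["position"]+M@t, M@u
C=np.array([-np.sin(np.radians(16.7)),np.cos(np.radians(16.7)),0])
E
python3 - <<'E'
from h import *
np.set_printoptions(legacy='1.25')
print(tipnow())
rows([(.6556,-.170,.10,-73.3)],step=30)
cal,p,d=snap("wrist","c_wrist"); cal,p,d=snap("side","c_side"); np.save("c_side_d.npy",d)
cv2.imwrite("pics/c_sidez.png",cv2.resize(p[220:460,300:500,::-1],None,fx=2.5,fy=2.5,interpolation=cv2.INTER_CUBIC))
print(proj(cal,tipnow()[0]))
E
```

```text
(array([ 0.52825385, -0.22447394,  0.10609953]), array([-0.11718216,  0.9931004 , -0.00446588]))
now [ 0.5444 -0.3612  0.1009] yawx -83.25 tooly [ 0.022 -0.019 -1.   ] f [-0.7 -0.7 -0.6] m [-0.13  0.07 -0.06] w 0.0173 t 6.17 q [-0.76  0.7   1.48  0.    0.93 -0.88]
8
[[-22.1, 0.1, 16.6, -0.022, 0], [-21.7, 0.1, 17.1, -0.022, 0], [-21.4, 0.1, 17.5, -0.022, 0], [-21.0, 0.1, 18.0, -0.022, 0], [-20.6, 0.1, 18.5, -0.022, 0], [-20.2, 0.1, 18.9, -0.022, 0], [-19.8, 0.1, 19.3, -0.022, 0], [-19.3, 0.1, 19.8, -0.022, 0]]
[[368.75291656 288.38663144]]
```

View pics/c_wrist.png

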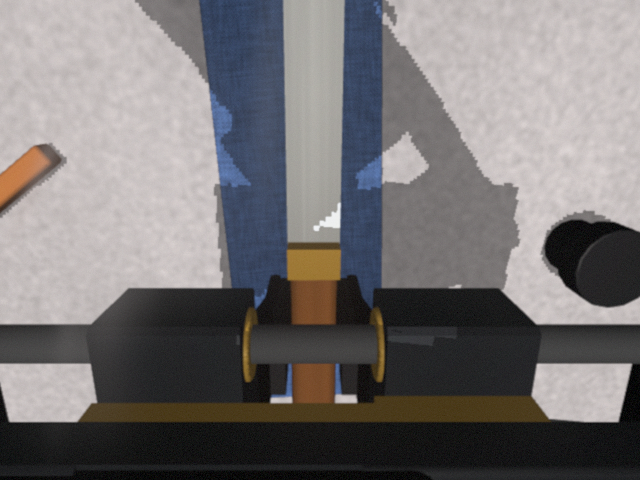

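View pics/c_sidez.png

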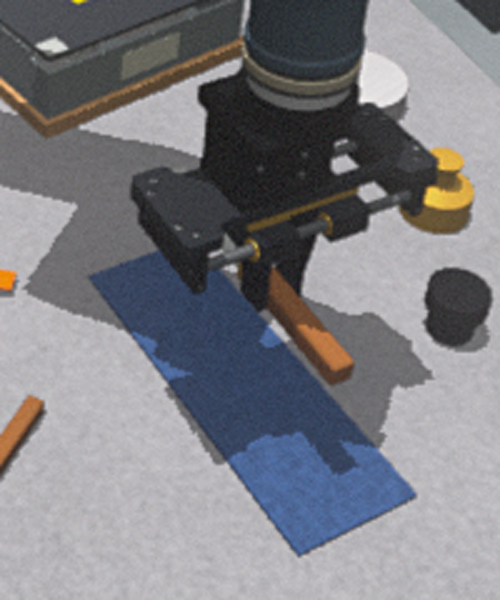

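>>> carry_out:
  series:
    - [-35,0,27,-0.035,1]
    - [-34.5,0,28,-0.035,1]
    - [-33.5,0,29,-0.035,1]
    - [-32.5,0,30,-0.035,1]
    - [-31.5,0,31,-0.035,1]
    - [0,0,0,0,1]

```text
time: 7.02
position: [0.6542, -0.1632, 0.0906]
tool_rot: [0.569, -0.416, 0.426, -0.567]
ft_force: [-0.1, -0.9, -2.2]
grip_width: 0.0174
```

```bash
python3 - <<'E'
from h import *
np.set_printoptions(legacy='1.25')
print(tipnow())
rows([(.6556,-.170,.07,-73.3)],step=30)
cal,p,d=snap("wrist","d_wrist"); np.save("d_w_d.npy",d); print(cal, proj(cal,tipnow()[0]))
P=pts(cal,d); np.save("d_w_P.npy",P)
cal,p,d=snap("side","d_side"); print(proj(cal,tipnow()[0]))
cal,p,d=snap("top","d_top"); print(proj(cal,tipnow()[0]))
cv2.imwrite("pics/d_topz.png",cv2.resize(p[130:330,220:440,::-1],None,fx=3,fy=3,interpolation=cv2.INTER_CUBIC))
E
```

```text
(array([ 0.61423482, -0.03145678,  0.09688352]), array([-0.29022973,  0.95695058,  0.00350704]))
now [ 0.6542 -0.1632  0.0906] yawx -73.1 tooly [ 0.009 -0.011 -1.   ] f [-0.1 -0.9 -2.2] m [-0.16  0.06 -0.01] w 0.0174 t 7.03 q [-0.41  0.74  1.41 -0.01  0.97 -0.7 ]
1
[[6.9, 20.6, -0.6, 0.004, 0]]
{'K': array([[422.5052919 ,   0.        , 313.26516147],
       [  0.        , 422.5052919 , 232.30935326],
       [  0.        ,   0.        ,   1.        ]]), 'eye': array([ 0.63209056, -0.08942633,  0.25156537]), 'orientation': array([-0.14412028, -0.02398507,  0.14466361,  0.97863502])} [[306.2211757  -95.24098901]]
[[371.03372552 232.06545036]]
[[339.72441155 189.82734792]]
```

View pics/d_wrist.png

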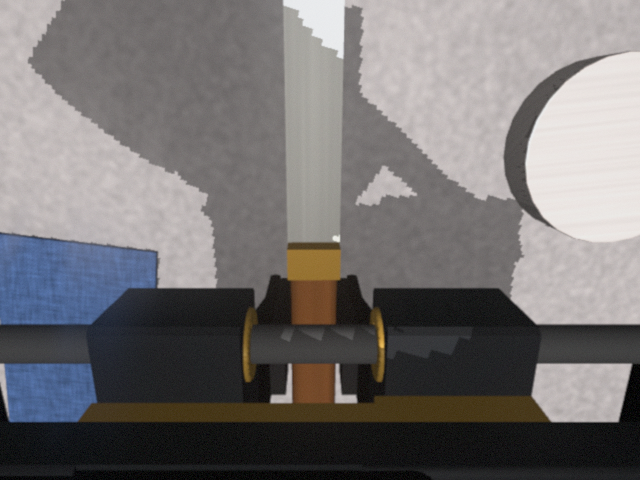

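View pics/d_side.png

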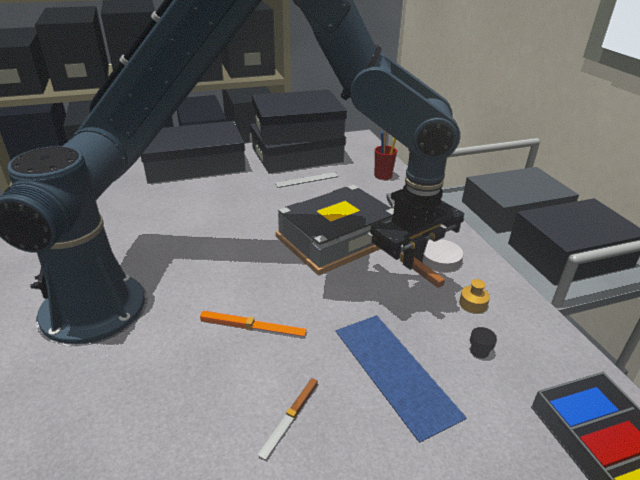

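View pics/d_topz.png

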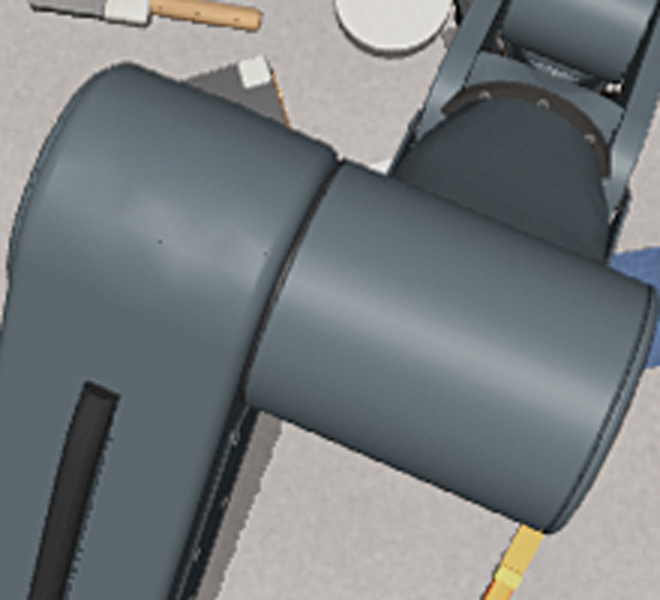

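```bash
python3 - <<'E'
from h import *
np.set_printoptions(legacy='1.25')
P=np.load("d_w_P.npy"); t,u=tipnow()
for v in (5,60,120,180,230): 
    q=np.median(P[v-3:v+4,300:330].reshape(-1,3),0); s=(q-t)@u; print(v,q.round(4),"dist from tip",round(s,4),"predicted blade top z",round((t+u*s)[2]+.001,4), "lat",np.cross(u[:2],(q-t)[:2]).round(4))
# blade sides -> axis in plan
im=cv2.imread("pics/d_side.png"); cv2.imwrite("pics/d_sidez.png",cv2.resize(im[180:290,260:460],None,fx=4,fy=4,interpolation=cv2.INTER_CUBIC))
E
```

```text
5 [ 0.6243 -0.0592  0.0978] dist from tip -0.026 predicted blade top z 0.0981 lat -0.0035
60 [ 0.6291 -0.0752  0.0977] dist from tip -0.0428 predicted blade top z 0.098 lat -0.0035
120 [ 0.6347 -0.094   0.0976] dist from tip -0.0624 predicted blade top z 0.098 lat -0.0036
180 [ 0.6409 -0.1143  0.0976] dist from tip -0.0836 predicted blade top z 0.0979 lat -0.0037
230 [ 0.6466 -0.1327  0.0975] dist from tip -0.1029 predicted blade top z 0.0979 lat -0.0039<stdin>:5: DeprecationWarning: Arrays of 2-dimensional vectors are deprecated. Use arrays of 3-dimensional vectors instead. (deprecated in NumPy 2.0)
```

View pics/d_sidez.png

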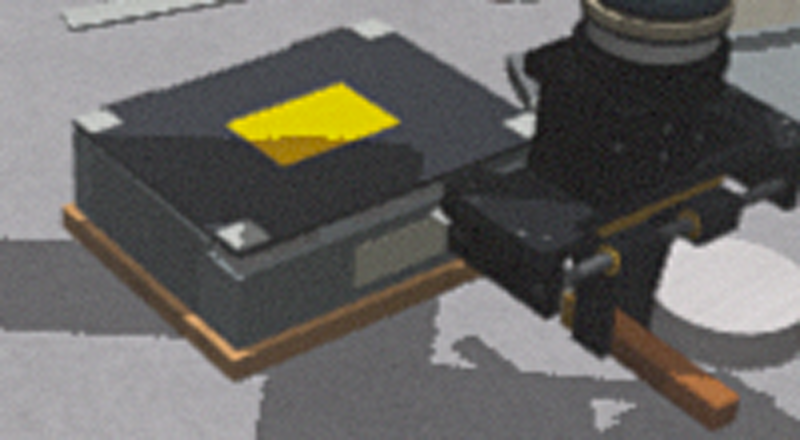

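```bash
python3 - <<'E'
from h import *
np.set_printoptions(legacy='1.25')
im=cv2.imread("pics/a_side.png"); cv2.imwrite("pics/a_sidez3.png",cv2.resize(im[205:275,310:400],None,fx=8.5,fy=8.5,interpolation=cv2.INTER_CUBIC))
cal=optics.get_calibration("side")
f=np.array([.603,.0045,0]); e=np.array([C[1],-C[0],0])
for z in (.016,.068,.076,.080,.086):
    pr=proj(cal,[f+e*s+[0,0,z] for s in (-.12,-.06,0,.06,.12)]); print(z,((pr-[310,205])*8.5).round(0).tolist())
E
```

```text
0.016 [[65.0, 541.0], [242.0, 467.0], [410.0, 398.0], [570.0, 331.0], [723.0, 268.0]]
0.068 [[68.0, 386.0], [250.0, 315.0], [422.0, 247.0], [586.0, 183.0], [742.0, 121.0]]
0.076 [[69.0, 362.0], [251.0, 291.0], [424.0, 224.0], [588.0, 159.0], [745.0, 98.0]]
0.08 [[69.0, 350.0], [252.0, 279.0], [425.0, 212.0], [590.0, 147.0], [747.0, 86.0]]
0.086 [[70.0, 331.0], [252.0, 261.0], [426.0, 194.0], [592.0, 130.0], [749.0, 69.0]]
```

View pics/a_sidez3.png

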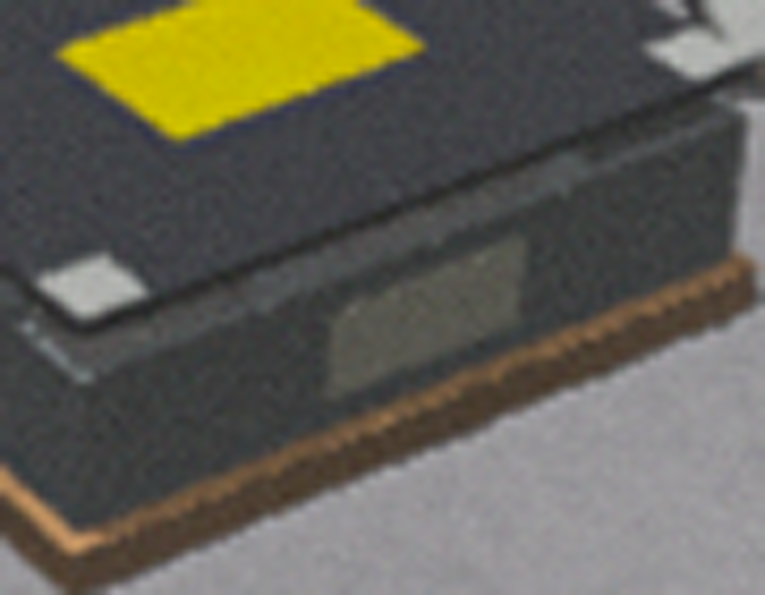

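>>> carry_out:
  series:
    - [0,11.5,0,0,1]
    - [0,11.5,0,0,1]
    - [0,0,0,0,1]

```text
time: 7.55
position: [0.6509, -0.1708, 0.0654]
tool_rot: [0.568, -0.419, 0.428, -0.564]
ft_force: [0.2, -0.1, -0.3]
grip_width: 0.0174
```

```bash
cat >> h.py <<'E'
def stat():
    o=robot.get_obs(); t,u=tipnow(o); M=R.from_quat(o["tool_rot"]).as_matrix(); s=t-np.array([.603,.0045,0])
    print("t",round(o["time"],2),"tcp",o["position"].round(4),"tooly",M[:,1].round(3),"tip",t.round(4),"u yaw",np.degrees(np.arctan2(u[1],u[0])).round(2),"pitch",u[2].round(4),"| past front",round(s@C*1000,1),"lat",round((s[0]*C[1]-s[1]*C[0])*1000,1),"f",o["ft_force"].round(1),"m",o["moment"].round(2),"w",round(o["grip_width"],4))
    return o,t,u
E
python3 - <<'E'
from h import *
np.set_printoptions(legacy='1.25')
stat()
E
```

```text
t 7.55 tcp [ 0.6509 -0.1708  0.0654] tooly [ 0.006 -0.012 -1.   ] tip [ 0.6123 -0.0387  0.0717] u yaw 106.31 pitch 0.0034 | past front -44.1 lat -3.6 f [ 0.2 -0.1 -0.3] m [-0.09  0.03 -0.01] w 0.0174
```

>>> carry_out:
  series:
    - [-10,-2.7,0,0,1]
    - [-20,0,0,0,1]
    - [0,0,0,0,1]

```text
time: 7.92
position: [0.6413, -0.1401, 0.068]
tool_rot: [0.568, -0.42, 0.428, -0.564]
ft_force: [0.3, -0.5, -0.3]
grip_width: 0.0176
```

```bash
python3 - <<'E'
from h import *
np.set_printoptions(legacy='1.25')
stat()
cal,p,d=snap("side","e_side"); cv2.imwrite("pics/e_sidez.png",cv2.resize(p[180:290,260:460,::-1],None,fx=4,fy=4,interpolation=cv2.INTER_CUBIC))
E
```

```text
t 7.92 tcp [ 0.6413 -0.1401  0.068 ] tooly [ 0.006 -0.012 -1.   ] tip [ 0.6028 -0.008   0.0744] u yaw 106.25 pitch 0.0043 | past front -11.9 lat -3.7 f [ 0.3 -0.5 -0.3] m [-0.07 -0.01 -0.03] w 0.0176
```

View pics/e_sidez.png

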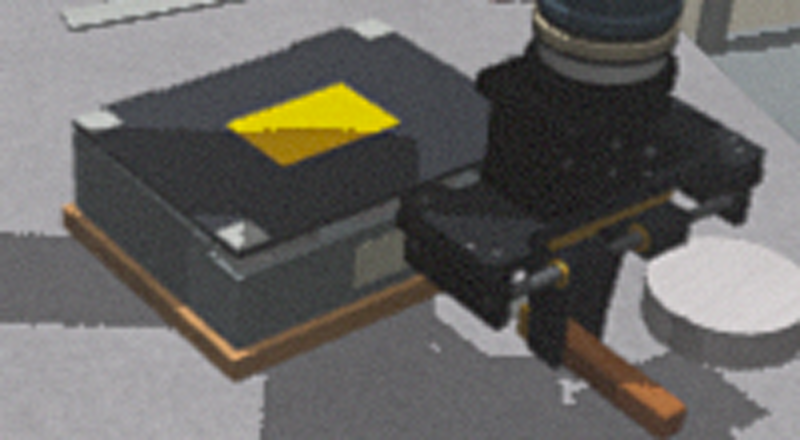

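>>> carry_out:
  series:
    - [-10,0,0,0,1]
    - [-12,0,0,0,1]
    - [0,0,0,0,1]

```text
time: 8.35
position: [0.6361, -0.1184, 0.0686]
tool_rot: [0.568, -0.419, 0.429, -0.564]
ft_force: [0.3, -0.2, -0.5]
grip_width: 0.0178
```

```bash
python3 - <<'E'
from h import *
np.set_printoptions(legacy='1.25')
stat()
E
```

```text
t 8.35 tcp [ 0.6361 -0.1184  0.0686] tooly [ 0.009 -0.013 -1.   ] tip [0.5976 0.0138 0.0746] u yaw 106.27 pitch 0.0019 | past front 10.4 lat -2.5 f [ 0.3 -0.2 -0.5] m [-0.09 -0.    0.01] w 0.0178
```

>>> carry_out:
  series:
    - [-11,0,0,0,1]
    - [-12,0,0,0,1]
    - [0,0,0,0,1]

```text
time: 8.72
position: [0.6292, -0.0947, 0.0682]
tool_rot: [0.568, -0.419, 0.429, -0.564]
ft_force: [0.5, -0.8, -0.7]
grip_width: 0.0172
```

```bash
python3 - <<'E'
from h import *
np.set_printoptions(legacy='1.25')
stat()
E
```

```text
t 8.72 tcp [ 0.6292 -0.0947  0.0682] tooly [ 0.009 -0.013 -1.   ] tip [0.5907 0.0374 0.0742] u yaw 106.27 pitch 0.002 | past front 35.1 lat -2.4 f [ 0.5 -0.8 -0.7] m [-0.1   0.03  0.02] w 0.0172
```

>>> carry_out:
  series:
    - [0,-5,0,0,1]
    - [0,-6,0,0,1]
    - [0,-6,0,0,1]
    - [0,0,0,0,1]

```text
time: 9.22
position: [0.6287, -0.0946, 0.0855]
tool_rot: [0.568, -0.419, 0.429, -0.564]
ft_force: [-1.3, 0.2, -2.7]
grip_width: 0.0174
```

```bash
python3 - <<'E'
from h import *
np.set_printoptions(legacy='1.25')
stat()
cal,p,d=snap("side","f_side"); cv2.imwrite("pics/f_sidez.png",cv2.resize(p[160:290,260:460,::-1],None,fx=4,fy=4,interpolation=cv2.INTER_CUBIC))
cal,p,d=snap("wrist","f_wrist"); P=pts(cal,d)
for v in (10,60,120,180,230): print(np.median(P[v-3:v+4,300:330].reshape(-1,3),0).round(4))
E
```

```text
t 9.22 tcp [ 0.6287 -0.0946  0.0855] tooly [ 0.008 -0.013 -1.   ] tip [0.5902 0.0375 0.0916] u yaw 106.27 pitch 0.0021 | past front 35.3 lat -2.8 f [-1.3  0.2 -2.7] m [-0.32 -0.08  0.02] w 0.0174
[0.6006 0.0069 0.0997]
[ 0.6045 -0.0063  0.0913]
[ 0.6101 -0.0253  0.0915]
[ 0.616  -0.0458  0.0915]
[ 0.6214 -0.0642  0.0918]
```

View pics/f_sidez.png

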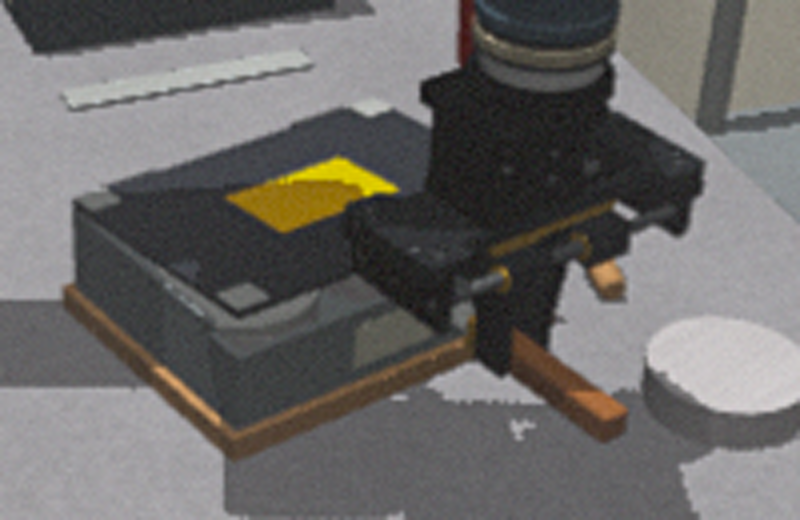

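View pics/f_wrist.png

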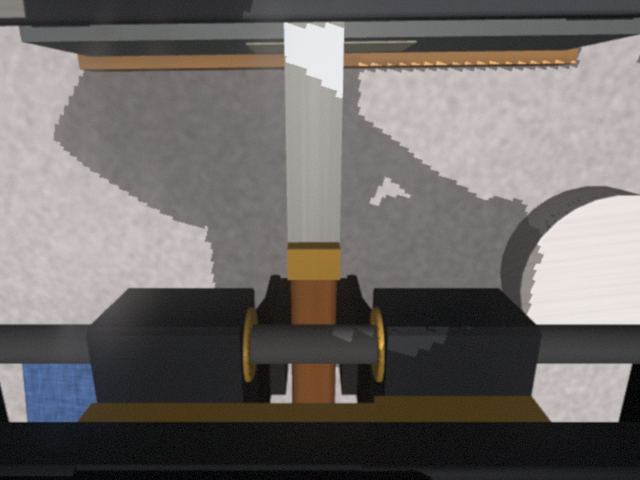

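>>> carry_out:
  series:
    - [-1.4,-10,0,0,1]
    - [-2.1,-10,0,0,1]
    - [-2.8,-9.7,0,0,1]
    - [-3.5,-9.5,0,0,1]
    - [-4.1,-9.3,0,0,1]
    - [-4.8,-9,0,0,1]
    - [0,0,0,0,1]

```text
time: 10.2
position: [0.623, -0.0755, 0.1473]
tool_rot: [0.568, -0.418, 0.43, -0.564]
ft_force: [-0.4, 0.5, -2.9]
grip_width: 0.0177
```

```bash
python3 - <<'E'
from h import *
np.set_printoptions(legacy='1.25')
o,t,u=stat(); s=(t-np.array([.603,.0045,0]))@C; print("r",np.hypot(.18-s,t[2]+.001-.077),"th",np.arctan2(t[2]+.001-.077,.18-s))
cal,p,d=snap("side","g_side"); cv2.imwrite("pics/g_sidez.png",cv2.resize(p[130:290,260:460,::-1],None,fx=3.5,fy=3.5,interpolation=cv2.INTER_CUBIC))
cal,p,d=snap("wrist","g_wrist"); P=pts(cal,d)
for v in (10,60,120,180,230): print(np.median(P[v-3:v+4,300:330].reshape(-1,3),0).round(4))
E
```

```text
t 10.2 tcp [ 0.623  -0.0755  0.1473] tooly [ 0.01  -0.015 -1.   ] tip [0.5844 0.0566 0.153 ] u yaw 106.3 pitch -0.0003 | past front 55.2 lat -2.8 f [-0.4  0.5 -2.9] m [-0.36 -0.1  -0.04] w 0.0177
r 0.146627084189759 th 0.553183158438862
[0.5944 0.0275 0.1527]
[0.5988 0.0127 0.1528]
[ 0.6043 -0.0062  0.153 ]
[ 0.6102 -0.0267  0.1532]
[ 0.6157 -0.0451  0.1535]
```

View pics/g_sidez.png

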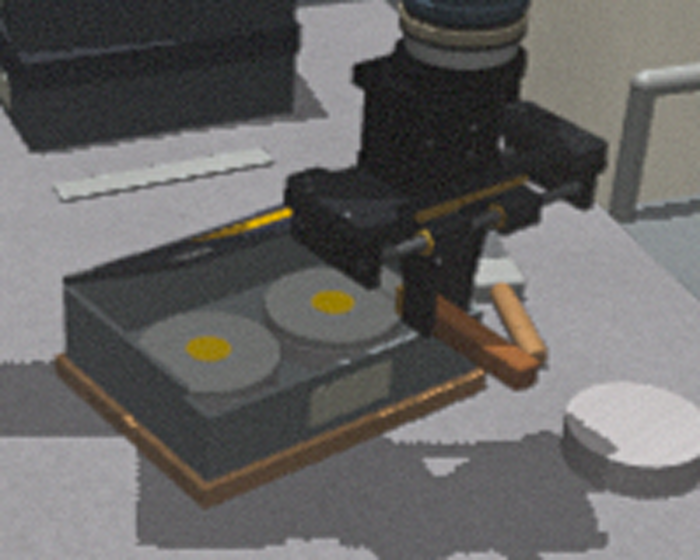

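View pics/g_wrist.png

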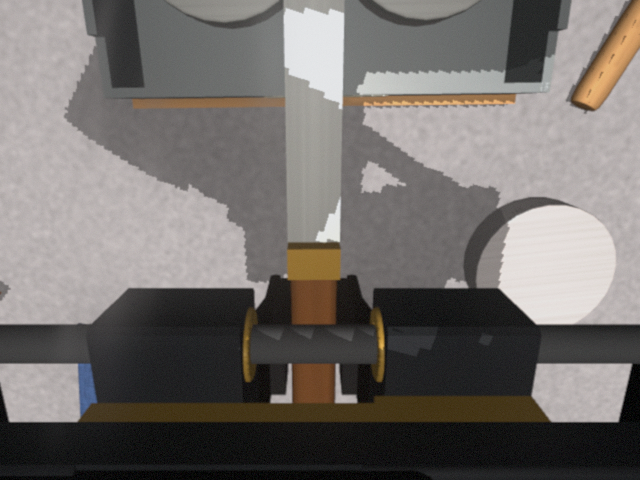

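>>> carry_out:
  series:
    - [-5.6,-8.4,0,0,1]
    - [-6.2,-8,0,0,1]
    - [-6.8,-7.6,0,0,1]
    - [-7.3,-7.1,0,0,1]
    - [-7.8,-6.5,0,0,1]
    - [-8.2,-6,0,0,1]
    - [-8.6,-5.4,0,0,1]
    - [-9,-4.8,0,0,1]
    - [0,0,0,0,1]

```text
time: 11.42
position: [0.6044, -0.0144, 0.2034]
tool_rot: [0.569, -0.418, 0.43, -0.563]
ft_force: [0.7, -0.4, -1.1]
grip_width: 0.0177
```

```bash
python3 - <<'E'
from h import *
np.set_printoptions(legacy='1.25')
o,t,u=stat(); s=(t-np.array([.603,.0045,0]))@C; print("r",np.hypot(.18-s,t[2]+.001-.077),"th",np.arctan2(t[2]+.001-.077,.18-s))
cal,p,d=snap("side","h_side"); cv2.imwrite("pics/h_sidez.png",cv2.resize(p[100:290,240:460,::-1],None,fx=3,fy=3,interpolation=cv2.INTER_CUBIC))
cal,p,d=snap("wrist","h_wrist"); P=pts(cal,d)
for v in (10,60,120,180,230): print(np.median(P[v-3:v+4,300:330].reshape(-1,3),0).round(4))
E
```

```text
t 11.43 tcp [ 0.6044 -0.0144  0.2034] tooly [ 0.009 -0.016 -1.   ] tip [0.5658 0.1177 0.2091] u yaw 106.3 pitch -0.0011 | past front 119.1 lat -3.1 f [ 0.7 -0.4 -1.1] m [-0.24  0.01  0.03] w 0.0177
r 0.14634629643811842 th 1.1416892160831693
[0.576  0.0883 0.2098]
[0.5803 0.0736 0.2098]
[0.5857 0.0548 0.2098]
[0.5917 0.0344 0.2099]
[0.5971 0.0159 0.2099]
```

View pics/h_sidez.png

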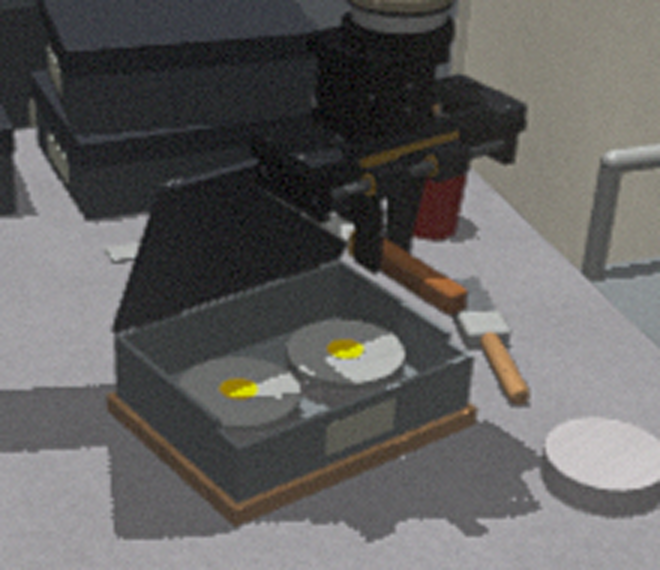

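>>> carry_out:
  series:
    - [-9.4,-3.9,0,0,1]
    - [-9.6,-3.2,0,0,1]
    - [-9.8,-2.5,0,0,1]
    - [-10,-1.8,0,0,1]
    - [-10,-1,0,0,1]
    - [0,0,0,0,1]

```text
time: 12.28
position: [0.5898, 0.0353, 0.2154]
tool_rot: [0.568, -0.419, 0.43, -0.563]
ft_force: [0.0, -1.0, -0.8]
grip_width: 0.0177
```

```bash
cat >> h.py <<'E'
def lidangle(fn):
    cal,p,d=snap("side",fn); P=pts(cal,d); Q=P-np.array([.603,.0045,0]); s=Q@C; l=Q[...,0]*C[1]-Q[...,1]*C[0]; z=P[...,2]
    m=(d>0)&(z>.095)&(z<.27)&(s>.10)&(s<.25)&(l>-.118)&(l<-.04)
    A=np.c_[z[m],np.ones(m.sum())]; x=s[m]; w=np.ones(len(x),bool)
    for _ in range(4):
        c=np.linalg.lstsq(A[w],x[w],rcond=None)[0]; r=x-A@c; w=np.abs(r)<.006
    print("lid pts",m.sum(),w.sum(),"slope",c,"theta",np.pi/2-np.arctan(-c[0]),"s at z=.077:",c@[.077,1],"max z",np.percentile(z[m],99))
    return cal,p,d
E
python3 - <<'E'
from h import *
np.set_printoptions(legacy='1.25')
o,t,u=stat(); s=(t-np.array([.603,.0045,0]))@C; print("r",np.hypot(.18-s,t[2]+.001-.077),"th",np.arctan2(t[2]+.001-.077,.18-s))
cal,p,d=lidangle("i_side"); cv2.imwrite("pics/i_sidez.png",cv2.resize(p[100:290,240:460,::-1],None,fx=3,fy=3,interpolation=cv2.INTER_CUBIC))
E
```

```text
t 12.28 tcp [0.5898 0.0353 0.2154] tooly [ 0.009 -0.016 -1.   ] tip [0.5513 0.1675 0.2211] u yaw 106.23 pitch -0.0003 | past front 171.0 lat -2.7 f [ 0.  -1.  -0.8] m [-0.07  0.02  0.  ] w 0.0177
r 0.14539635255494013 th 1.5087663073425048
lid pts 1652 1645 slope [-0.0687531   0.18600871] theta 1.5021512490916054 s at z=.077: 0.18071471903269404 max z 0.25696106102706595
```

View pics/i_sidez.png

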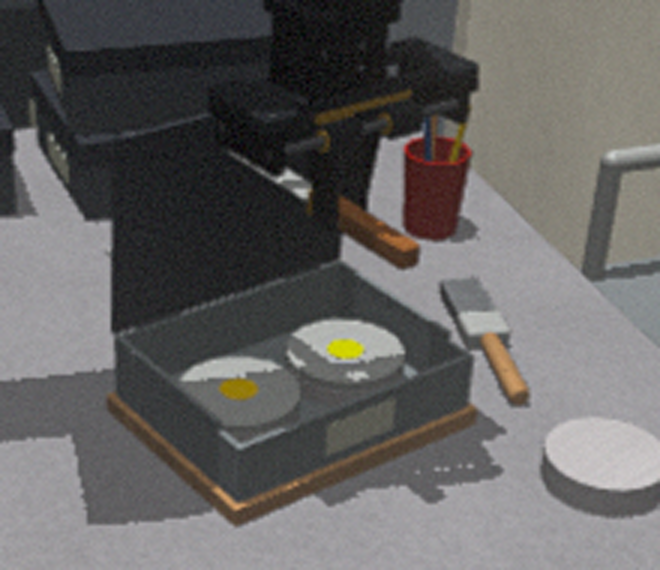

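>>> carry_out:
  series:
    - [-5,-0.3,0,0,1]
    - [-5.2,0,0,0,1]
    - [0,0,0,0,1]

```text
time: 12.7
position: [0.587, 0.0451, 0.2151]
tool_rot: [0.568, -0.419, 0.43, -0.563]
ft_force: [-0.1, 0.5, -1.5]
grip_width: 0.0174
```

```bash
python3 - <<'E'
from h import *
np.set_printoptions(legacy='1.25')
o,t,u=stat(); s=(t-np.array([.603,.0045,0]))@C; print("r",np.hypot(.18-s,t[2]+.001-.077),"th",np.arctan2(t[2]+.001-.077,.18-s))
cal,p,d=lidangle("j_side")
E
```

```text
t 12.7 tcp [0.587  0.0451 0.2151] tooly [ 0.008 -0.016 -1.   ] tip [0.5487 0.1773 0.2209] u yaw 106.17 pitch -0.0003 | past front 181.2 lat -2.4 f [-0.1  0.5 -1.5] m [-0.07  0.08 -0.1 ] w 0.0174
r 0.1448642575554625 th 1.5788395961757624
lid pts 1717 1711 slope [-0.00067525  0.18090073] theta 1.5701210798802117 s at z=.077: 0.18084873679835753 max z 0.25704484486914836
```

>>> carry_out:
  series:
    - [5,0,0,0,1]
    - [15,0,0,0,1]
    - [30,0,0,0,1]
    - [40,0,0,0,1]
    - [50,0,0,0,1]
    - [0,0,0,0,1]

```text
time: 13.5
position: [0.6283, -0.0972, 0.2171]
tool_rot: [0.568, -0.419, 0.431, -0.563]
ft_force: [-0.2, 1.1, -0.3]
grip_width: 0.0175
```

```bash
python3 - <<'E'
from h import *
np.set_printoptions(legacy='1.25')
o,t,u=stat()
cal,p,d=lidangle("k_side")
rows([(.5414,-.374,.08,-80.5)],step=48,clo=1)
E
```

```text
t 13.5 tcp [ 0.6283 -0.0972  0.2171] tooly [ 0.009 -0.016 -1.   ] tip [0.5901 0.0351 0.2228] u yaw 106.12 pitch -0.0008 | past front 33.0 lat -3.5 f [-0.2  1.1 -0.3] m [-0.05  0.04  0.02] w 0.0175
lid pts 1715 1711 slope [0.00088876 0.18065833] theta 1.5716850863329666 s at z=.077: 0.1807267602568164 max z 0.2566628187113506
now [ 0.6272 -0.0951  0.2168] yawx -73.78 tooly [ 0.007 -0.014 -1.   ] f [-0.7  0.2 -0.4] m [-0.01  0.01  0.03] w 0.0176 t 13.55 q [-0.32  0.54  1.42 -0.01  1.17 -0.6 ]
7
[[34.8, 19.5, -22.9, 0.017, 1], [35.2, 19.5, -22.3, 0.017, 1], [35.6, 19.5, -21.7, 0.017, 1], [35.9, 19.5, -21.1, 0.017, 1], [36.3, 19.5, -20.5, 0.017, 1], [36.6, 19.5, -19.9, 0.017, 1], [37.0, 19.5, -19.3, 0.017, 1]]
```

View pics/k_side.png

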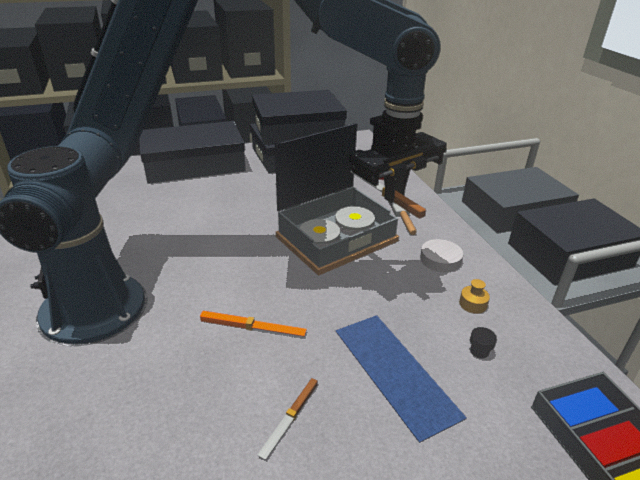

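>>> carry_out:
  series:
    - [35,10,-23,0.017,1]
    - [35,19.5,-22,0.017,1]
    - [35.5,20,-21.5,0.017,1]
    - [36,20,-21,0.017,1]
    - [36,20,-20.5,0.017,1]
    - [36.5,20,-20,0.017,1]
    - [37,20,-19,0.017,1]
    - [0,0,0,0,1]

```text
time: 14.55
position: [0.5412, -0.3755, 0.0865]
tool_rot: [0.54, -0.452, 0.461, -0.54]
ft_force: [0.1, 0.5, -1.1]
grip_width: 0.0171
```

```bash
python3 - <<'E'
from h import *
np.set_printoptions(legacy='1.25')
o,t,u=stat()
rows([(.5414,-.374,.03,-80.5)],step=30,clo=1)
cal,p,d=snap("wrist","l_wrist"); P=pts(cal,d)
for v in (10,60,120,180,230): print(np.median(P[v-3:v+4,300:330].reshape(-1,3),0).round(4))
E
```

```text
t 14.55 tcp [ 0.5412 -0.3755  0.0865] tooly [ 0.009 -0.008 -1.   ] tip [ 0.5184 -0.2398  0.0934] u yaw 99.58 pitch 0.0078 | past front -209.7 lat -151.3 f [ 0.1  0.5 -1.1] m [-0.04  0.02 -0.01] w 0.0171
now [ 0.5412 -0.3755  0.0865] yawx -80.4 tooly [ 0.009 -0.008 -1.   ] f [ 0.1  0.5 -1.1] m [-0.04  0.02 -0.01] w 0.0171 t 14.55 q [-0.78  0.73  1.46  0.    0.94 -0.94]
2
[[-0.7, 28.3, 0.2, 0.001, 1], [-0.7, 28.3, 0.2, 0.001, 1]]
[ 0.525  -0.2699  0.0941]
[ 0.5276 -0.285   0.094 ]
[ 0.5308 -0.3043  0.0938]
[ 0.5344 -0.3253  0.0937]
[ 0.5376 -0.3442  0.0935]
```

View pics/l_wrist.png

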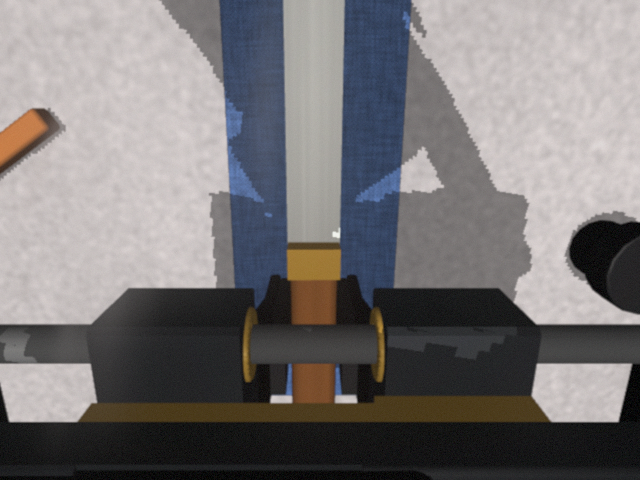

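>>> carry_out:
  series:
    - [0,20,0,0,1]
    - [0,25,0,0,1]
    - [0,20,0,0,1]
    - [0,7,0,0,1]
    - [0,0,0,0,1]

```text
time: 15.22
position: [0.545, -0.368, 0.0123]
tool_rot: [-0.541, 0.45, -0.458, 0.543]
ft_force: [-0.4, 0.1, 0.1]
grip_width: 0.0172
```

```bash
python3 - <<'E'
from h import *
np.set_printoptions(legacy='1.25')
o,t,u=stat()
rows([(.5414,-.374,.0085,-80.5)],step=30,clo=1)
E
```

```text
t 15.22 tcp [ 0.545  -0.368   0.0123] tooly [ 0.009 -0.006 -1.   ] tip [ 0.5209 -0.2325  0.0195] u yaw 100.07 pitch 0.0099 | past front -203.4 lat -146.7 f [-0.4  0.1  0.1] m [-0.11  0.09  0.03] w 0.0172
now [ 0.545  -0.368   0.0123] yawx -79.9 tooly [ 0.009 -0.006 -1.   ] f [-0.4  0.1  0.1] m [-0.11  0.09  0.03] w 0.0172 t 15.22 q [-0.76  0.84  1.49  0.    0.81 -0.94]
1
[[5.3, 3.8, -4.6, 0.01, 1]]
```

>>> carry_out:
  series:
    - [5.5,2,-4.5,0.01,1]
    - [0,0,0,0,1]

```text
time: 15.48
position: [0.5422, -0.3751, 0.0114]
tool_rot: [-0.539, 0.452, -0.461, 0.54]
ft_force: [1.2, -0.2, -0.6]
grip_width: 0.0176
```

```bash
python3 - <<'E'
from h import *
np.set_printoptions(legacy='1.25')
o,t,u=stat(); print("butt mid z",(t-.22*u))
rows([(.5414,-.374,.0085,-80.5)],step=30,clo=1)
E
```

```text
t 15.47 tcp [ 0.5422 -0.3751  0.0114] tooly [ 0.011 -0.007 -1.   ] tip [ 0.5195 -0.2394  0.0183] u yaw 99.49 pitch 0.0079 | past front -209.6 lat -150.1 f [ 1.2 -0.2 -0.6] m [-0.07  0.07 -0.03] w 0.0176
butt mid z [ 0.55577032 -0.45637094  0.01654771]
now [ 0.5422 -0.3751  0.0114] yawx -80.48 tooly [ 0.011 -0.007 -1.   ] f [ 1.2 -0.2 -0.6] m [-0.07  0.07 -0.03] w 0.0176 t 15.47 q [-0.78  0.84  1.48  0.    0.81 -0.94]
1
[[-1.2, 2.9, -0.6, 0.0, 1]]
```

>>> carry_out:
  series:
    - [0,3.3,0,0,1]
    - [0,0,0,0,1]

```text
time: 15.72
position: [0.5425, -0.376, 0.009]
tool_rot: [-0.539, 0.452, -0.462, 0.54]
ft_force: [-0.9, 0.1, -0.5]
grip_width: 0.0173
```

```bash
python3 - <<'E'
from h import *
np.set_printoptions(legacy='1.25')
o,t,u=stat(); print("butt mid z",(t-.22*u))
E
```

```text
t 15.72 tcp [ 0.5425 -0.376   0.009 ] tooly [ 0.013 -0.009 -1.   ] tip [ 0.5199 -0.2403  0.0156] u yaw 99.45 pitch 0.0064 | past front -210.6 lat -149.9 f [-0.9  0.1 -0.5] m [-0.08  0.03  0.04] w 0.0173
butt mid z [ 0.55601779 -0.45729308  0.01423181]
```

>>> carry_out:
  series:
    - [0,1.3,0,0,1]
    - [0,0,0,0,1]
    - [0,0,0,0,0.6]
    - [0,0,0,0,0.4]
    - [0,0,0,0,0.2]
    - [0,0,0,0,0]

```text
time: 16.48
position: [0.543, -0.3763, 0.0083]
tool_rot: [-0.539, 0.451, -0.463, 0.54]
ft_force: [-0.3, -0.7, 0.5]
grip_width: 0.0496
```

```bash
python3 - <<'E'
from h import *
np.set_printoptions(legacy='1.25')
o,t,u=stat(); print("butt mid z",(t-.22*u))
E
```

```text
t 16.48 tcp [ 0.543  -0.3763  0.0083] tooly [ 0.014 -0.01  -1.   ] tip [ 0.5204 -0.2406  0.0149] u yaw 99.45 pitch 0.0053 | past front -211.0 lat -149.5 f [-0.3 -0.7  0.5] m [-0.15  0.09 -0.02] w 0.0496
butt mid z [ 0.55653451 -0.45757963  0.0137038 ]
```

Now I'll open fully, rise straight up, then back away so the cameras can see.

>>> carry_out:
  series:
    - [0,0,0,0,0]
    - [0,0,0,0,0]
    - [0,0,0,0,0]
    - [0,0,0,0,0]
    - [0,-15,0,0,0]
    - [0,-30,0,0,0]
    - [0,-40,0,0,0]
    - [0,-40,0,0,0]
    - [0,-40,0,0,0]
    - [0,0,0,0,0]

```text
time: 17.73
position: [0.5413, -0.3753, 0.1835]
tool_rot: [-0.539, 0.45, -0.464, 0.54]
ft_force: [0.3, -0.2, -0.5]
grip_width: 0.087
```

```bash
python3 - <<'E'
from h import *
np.set_printoptions(legacy='1.25')
rows([(.42,-.42,.25,-80.5)],step=40)
cal,p,d=snap("wrist","m_wrist"); P=pts(cal,d)
cal,p,d=lidangle("m_side")
E
```

```text
now [ 0.5413 -0.3753  0.1835] yawx -80.53 tooly [ 0.017 -0.012 -1.   ] f [ 0.3 -0.2 -0.5] m [-0.1   0.02 -0.02] w 0.087 t 17.73 q [-0.78  0.61  1.4   0.    1.12 -0.94]
4
[[6.0, -16.6, -31.8, -0.0, 0], [6.0, -16.6, -31.8, -0.0, 0], [6.0, -16.6, -31.8, -0.0, 0], [6.0, -16.6, -31.8, -0.0, 0]]
lid pts 1703 1700 slope [-8.52083288e-05  1.80759651e-01] theta 1.5707111184663507 s at z=.077: 0.1807530902847523 max z 0.2571540902873317
```

View pics/m_wrist.png

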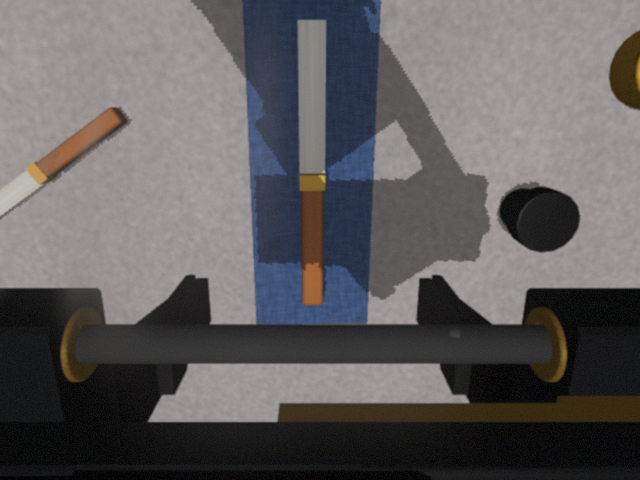

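View pics/m_side.png

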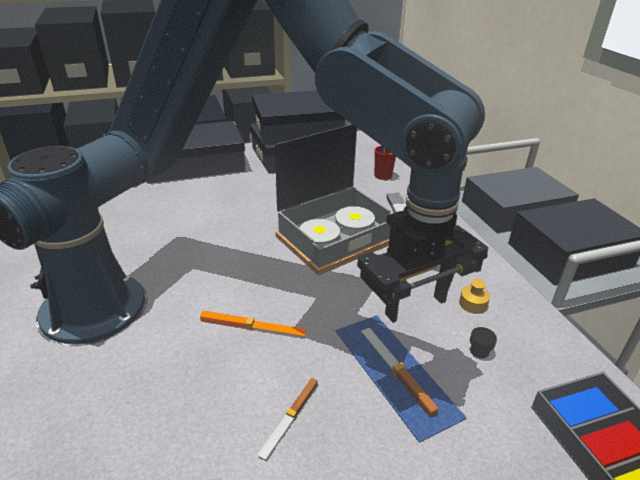

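>>> carry_out:
  series:
    - [6,-17,-32,0,0]
    - [6,-17,-32,0,0]
    - [6,-17,-32,0,0]
    - [6,-17,-32,0,0]
    - [0,0,-50,0,0]
    - [0,0,0,0,0]
    - [0,0,0,0,0]

```text
time: 18.7
position: [0.3586, -0.4217, 0.2373]
tool_rot: [-0.537, 0.46, -0.453, 0.542]
ft_force: [0.6, 0.5, 0.0]
grip_width: 0.087
```

```bash
python3 - <<'E'
from h import *
np.set_printoptions(legacy='1.25')
print(robot.get_obs()['position'],robot.get_obs()['time'])
c2,p2,d2=lidangle("n_side")
cal,p,d=snap("top","n_top")
b=cv2.imread("pics/a_top.png"); 
P=pts(cal,d); h,s,v=cv2.split(cv2.cvtColor(p,cv2.COLOR_RGB2HSV))
reg=(d>0)&(np.abs(P[...,0]-.5)<.15)&(P[...,1]<-.1)&(P[...,1]>-.52)&(P[...,2]<.05)
blue=reg&(h>100)&(h<125)&(s>90); r,bx=rect(P[blue][:,:2]); print("pad",r)
ang=np.radians(9.5); u=np.array([-np.sin(ang),np.cos(ang)]); e=np.array([u[1],-u[0]]); pc=np.array([.5368,-.3467])
m=np.zeros((480,640),np.uint8); cv2.fillConvexPoly(m,cv2.convexHull(np.argwhere(blue)[:,::-1].astype(np.int32)),1)
L=(m>0)&~((h>95)&(h<130)&(s>70)); n_,lab,st,ce=cv2.connectedComponentsWithStats(L.astype(np.uint8)); i=1+np.argmax(st[1:,4]); L=lab==i
q=ray(cal,np.argwhere(L)[:,::-1],.014)[:,:2]-pc; print("lifter along pad",(q@u).min(),(q@u).max(),"across",(q@e).min(),(q@e).max(), "z",np.percentile(P[L][:,2],[5,50,95]))
E
```

```text
[ 0.35862369 -0.42173301  0.23729054] 18.7
lid pts 615 614 slope [0.00348416 0.18022917] theta 1.5742804751696027 s at z=.077: 0.18049744973997772 max z 0.2148097201255033
pad ((0.5371068120002747, -0.3470827341079712), (0.09803876280784607, 0.27924174070358276), 9.340630531311035)
lifter along pad -0.11575479760070352 0.10792014316615325 across -0.011067321719145384 0.01264699499388423 z [0.00425388 0.01541454 0.02414803]
```

View pics/n_top.png

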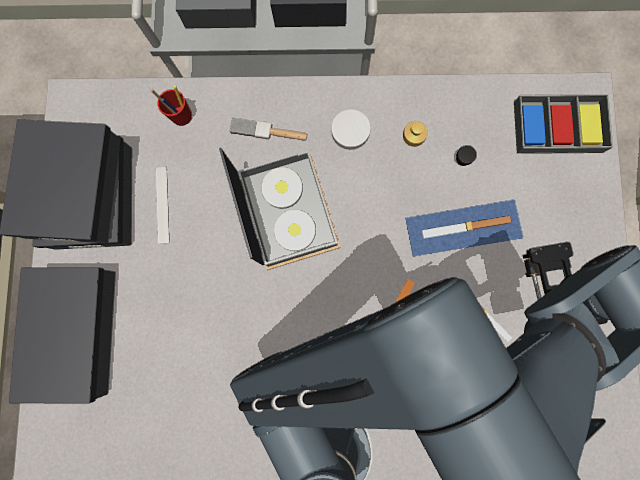

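View pics/n_side.png

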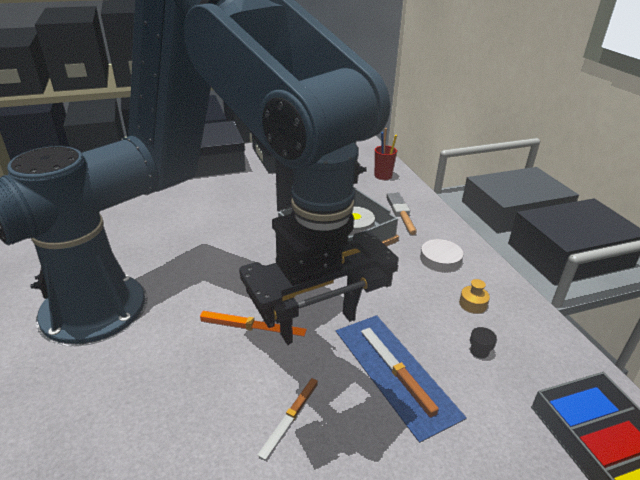

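```bash
python3 - <<'E'
from rig import robot
o=robot.get_obs(); print(o["time"],abs(o["joint_velocities"]).max(),o["ft_force"]); print(robot.hand_in())
E
```

```text
18.8 0.010900426552875027 [-0.0502763  -0.36616921  0.3006513 ]
the job is handed in; nothing more can be done
None
```

The lid is standing upright, the lifter is back on its blue pad, and the job was handed in at 18.8 s of the 45 s allowed.

**What I did:** I gripped the lifter by its handle at 60 N and slid the blade about 35 mm into the slot. I then raised the blade tip along an arc about the hinge until the lid stood up. After that I drew the blade out, laid the lifter on the pad, and backed the arm clear.

**Last checks:**
- **Lid:** the angle fitted from the side camera was 1.571 rad just after letting go of the lifter. It was 1.574 rad in the final view, where the arm hid part of the lid. The wrist force readings stayed within about 3 N during levering, and the only contact meant on the case was by the blade.
- **Lifter:** it lies flat on the pad, reaching from -116 to +108 mm along the pad's ±140 mm and from -11 to +13 mm across its ±50 mm.
- **Other things:** in the final top and side pictures the bystanders look to be where they were at the start; I compared these by eye and did not measure them. The orange and smaller look-alikes were partly hidden by the arm in the top view, but the side view shows them in place.

**Disagreements:** the tool tilted by up to about 1.6° between rows, which the moves cannot correct. I allowed for it from the measured poses. The top and wrist cameras disagreed by 2 to 3 mm on where the handle lay. Neither affected the result.

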